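# Take the long cover off the washer's valve housing

## Robot

A 7-joint arm with a two-finger parallel gripper is mounted at the origin on the work surface. World frame = base frame: x ahead of the robot, y to its left, z up, the work surface at z = 0. Lengths are in m, angles in rad, forces in N, time in s.
With the tool pointing down it reaches from about 0.4 to 0.875 m from the base axis. Payload 19.3 kg.
Tool frame: the origin (TCP) lies midway between the tips of the shut fingers; the grasp point (between the pads) lies 19 mm behind it (bot.grip_depth is the distance from the TCP to the grasp point, in m); z points along the fingers, y is the line along which they close (so a half turn about z gives the same grasp; the last joint's range is limited). The gripper opens to 85 mm and grips with 20 to 120 N. Pads are 22 mm wide; open, the fingers measure 114 mm over their backs; the gripper's body (76 mm by 85 mm) begins 54 mm behind the grasp point. The pads swing forward as they close: fully open they stand 13 mm farther back than shut.
Start: joints at [1.166, 0.521, -0.036, 1.599, 0.021, 1.021, -0.113], TCP at [0.205, -0.59, 0.231] pointing down, gripper open.
Joint ranges: [-2.91, 2.91], [-0.3, 2.13], [-1.5, 1.42], [0.17, 2.43], [-1.26, 4.41], [0.16, 1.93], [-2.52, 2.52]. Speed limits (rad/s): [1.89, 1.89, 2.39, 2.39, 3.01, 3.01, 3.01].

## Interface

Orientations are given as a rotation vector (axis times angle).
In Python, from bench import bot, optics, ticket gives the robot as it stands.
- The arm moves only by the shell command python3 -m inch 'ROWS' [FORCE]. ROWS is JSON, a list that holds one entry, the list of rows, each a list of 7 numbers: the shift along the tool's x, y, z in m, then the turn, a rotation vector about the tool's x, y, z in degrees, then the closure in counts, from 0 (fully open) to 255 (shut). In form: [[[x, y, z, rx, ry, rz, jaw], ...]]. A call has exactly 5 rows; each row is the pose to reach, as a shift and turn from the pose commanded when the call began, along the tool's axes at that moment; what a row does not reach only later rows make up. A row lasts 1/8 s, in which the tool goes at most 62.5 mm and 10.7 degrees, less where a joint would pass 70% of its speed; a pose out of reach is approached as far as the arm can. A call with a gripper value outside its range is refused whole. The fingers move at their own pace and stop on an object; FORCE is the grip in N (left out, the last holds). Time passes only in rows, so rows that repeat a pose let the fingers close, or fill a call up. It gives the time, the measured TCP pose, the force, the opening and the grip force at its end, in the units of the state.
- bot.sense(): the state, without advancing time (a new reading comes with each control period).
- optics.grab_frame(name): name is "scene" or "top" or "wrist"; returns (picture, depth): 384x512x3 uint8, red, green, blue; 384x512 float32, m along the optical axis (not along the pixel's ray), 0 where there is no reading.
- optics.camera_info(name): a dict with "fx", "fy", "cx", "cy" (pixels), "k1" (the pictures are not rectified: a ray, as slopes to the right and down, at radius r is drawn at 1 + k1 r^2 times it, then the intrinsics apply), "extrinsics" (4x4, takes a point from world to camera coordinates). Camera axes: x right, y down, z forward; pixel columns grow to the right and rows downward; lengths in m; the calibration is good to about 2 mm. A picture is of the moment at which its call begins: read the wrist's pose just before it. camera_info takes no time and is no camera call; for the wrist camera it gives the pose at the moment of the call.
- ticket.finish_job(): hands the job in; it is judged then, once.
The state is a dict: "time_s": time; "q": joint angles; "dq": joint speeds; "joint_torque": joint torques, N m; "position": TCP position; "tcp_rot": TCP orientation; "force": force on the tool from outside, world axes, zero at the start; "ft_torque": the same for the moment, N m; "width": finger opening in m; "grip_force": force on a finger pad.
Only numpy, scipy, OpenCV 4.12 (cv2) and the standard library are available. Lean on these libraries where they do the work, as an engineer would, in place of code of your own. Each camera call takes 0.05 s, during which the arm holds its last target. There are 200 camera calls.

## Task

The valves in the oblong white housing are due for cleaning: lift its long cover plate by the handle, straight up off its pins, carry it over, lower it into the empty steel tray and let go only once it is down, so that it lies flat on the tray's floor with its handle up. Leave the small square cover on the other housing as it is.

Things in the scene. Friction and masses are not known exactly. Their poses are not given: they have to be found in the camera images.
- long_cover_grip (a point): Mid-handle of the long cover: loose aluminium plate 150 x 100 x 6 mm (x, y, z), 0.2 to 0.4 kg, with a black bridge handle. The handle's bar runs along x: 80 mm long, 14 wide (y), 18 high, with a 22 mm gap under it. This point is the bar's centre, above the plate's centre: 37 mm above the plate's underside, 9 below the bar's top. z up. It starts seated, parallel, on the long housing.
- long_housing: Oblong white open-topped valve housing, fixed, 170 x 120 mm, 60 mm high; the long cover rests on its rim. Origin: centre of its underside, on the bench; x along its long side, z up. Four 8 mm steel pins at x = +-62, y = +-37 mm stand 14 mm above the rim, through loose 14 mm holes in the cover.
- tray_in (a point): Centre of the inner floor of the empty steel tray, fixed to the bench; floor 3 mm above the bench. Tray 230 x 180 mm outside, 224 x 174 mm inside, walls 3 mm thick with their top 18 mm above the bench. x along its long side, z up.
- square_cover_grip (a point): Mid-handle of the other, small cover, to be left as it is: square aluminium plate 90 x 90 x 6 mm with a like handle (bar 60 mm long along x), on a white housing 112 x 112 mm, 60 mm high, with two pins. The point is the bar's centre, 37 mm above that plate's underside; z up.
Mind the look-alikes: they are no part of the job. Leave any brown, red or turquoise look-alike of the part that bears long_cover_grip alone.

How it is judged:
By the outcome, as a careful person would: the job done as asked, in the order asked, and still so for the second after the job is handed in, with the robot touching nothing.
It also fails if it takes over 48 s, if anything falls off the work surface, if the arm or the gripper's body presses on something with over 40 N, if the wrist force passes 120 N, or if a joint passes its speed limit or range.

## Working session

There is one attempt and no reset: what is moved stays moved. The work goes in short steps, Python scripts to look and compute and a shell command to move; the robot and the scene stay as the last step left them, time stands still between calls to the robot, and variables do not carry over. Pictures are saved under pics/ and viewed, at most 10 in all, crops included, and the job is handed in when it is done.

```bash
mkdir -p pics; ls
cat > h.py <<'E'
import numpy as np, cv2
from bench import bot, optics, ticket
def grab(n):
    ci=optics.camera_info(n); im,d=optics.grab_frame(n); np.savez(n+'.npz',im=im,d=d,E=ci['extrinsics'],c=[ci[k] for k in('fx','fy','cx','cy','k1')]); return im,d
def load(n):
    return np.load(n+'.npz')
def cloud(n):
    z=load(n); fx,fy,cx,cy,k1=z['c']; d=z['d']; h,w=d.shape
    u,v=np.meshgrid(np.arange(w),np.arange(h)); x=(u-cx)/fx; y=(v-cy)/fy; a,b=x.copy(),y.copy()
    for _ in range(10):
        s=1+k1*(a*a+b*b); a=x/s; b=y/s
    P=np.stack([a*d,b*d,d],-1); E=z['E']; W=(P-E[:3,3])@E[:3,:3]; W[d==0]=np.nan
    return W
E
python3 - <<'E'
from h import *
for n in('top','scene'):
    im,d=grab(n); cv2.imwrite(f'pics/{n}1.png',cv2.resize(im[...,::-1],(800,600)))
s=bot.sense(); print({k:np.round(v,3) for k,v in s.items()}, bot.grip_depth)
E
```

```text
pics
{'time_s': np.float64(0.1), 'q': array([ 1.166,  0.522, -0.036,  1.6  ,  0.021,  1.021, -0.113]), 'dq': array([ 0.   , -0.001,  0.001, -0.001, -0.001, -0.   ,  0.001]), 'joint_torque': array([ 6.0000e-03, -9.2849e+01,  1.9850e+00, -3.7053e+01,  1.8000e-02,
        5.0000e-03, -0.0000e+00]), 'position': array([ 0.205, -0.59 ,  0.231]), 'tcp_rot': array([-3.097, -0.523,  0.   ]), 'force': array([ 0.484,  0.845, -0.778]), 'ft_torque': array([-0.   ,  0.032, -0.017]), 'grip_force': np.float64(0.0), 'width': np.float64(0.085)} 0.0187
```

View pics/top1.png

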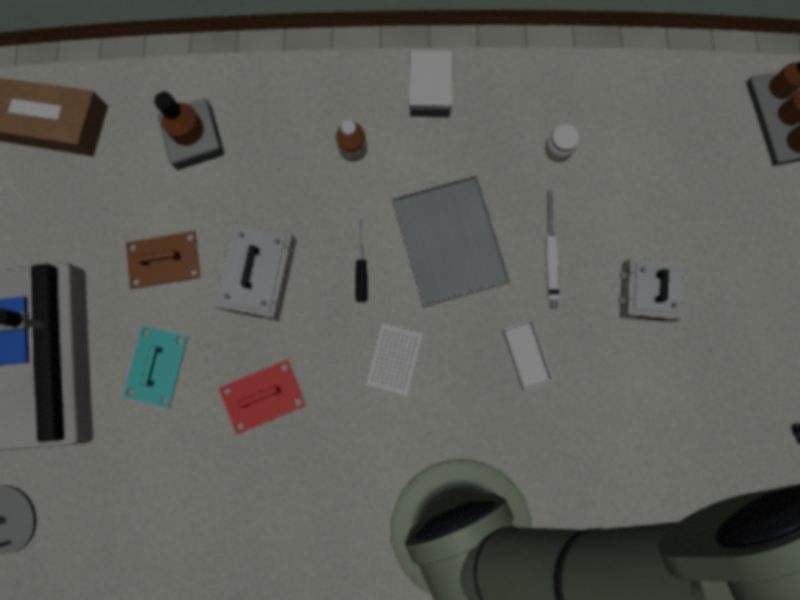

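View pics/scene1.png

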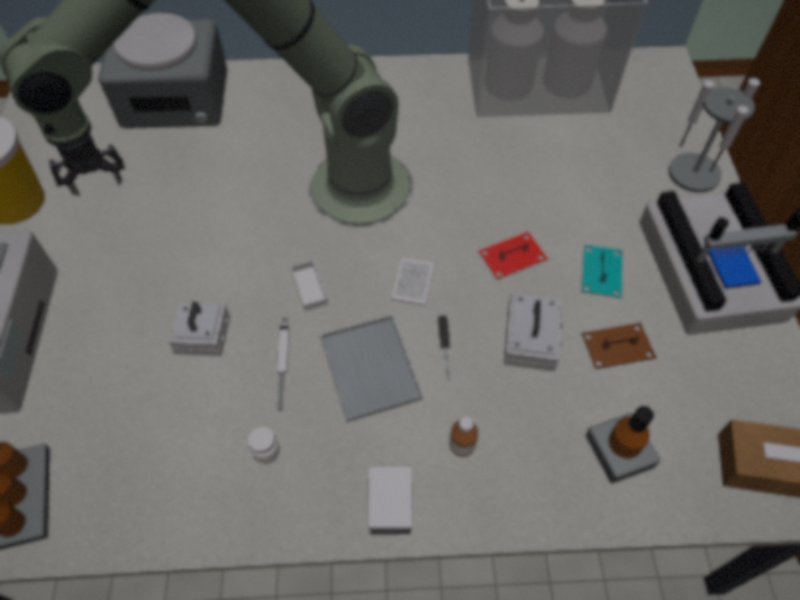

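The top picture (800 px) shows the long cover, grey and on its white housing, at (256,270). The square one is at (655,290) and the steel tray at (450,241). The look-alikes are flat plates: brown (163,260), turquoise (157,367) and red (262,396). Only the grey one at (256,270) sits on an oblong white housing. I'll measure it and confirm in a crop.

Run:
```python
from h import *
W=cloud('top'); im=load('top')['im']; k=512/800
def rect(name,c,r,z0,z1):
    u,v=int(c[0]*k),int(c[1]*k); S=W[v-r:v+r,u-r:u+r].reshape(-1,3); S=S[(S[:,2]>z0)&(S[:,2]<z1)]
    (x,y),(w,h),a=cv2.minAreaRect(S[:,:2].astype(np.float32)*1000)
    print(name,len(S),'c',round(x),round(y),'wh',round(w),round(h),'ang',round(a,1),'z',np.round(np.nanmedian(S[:,2]),4),'mean',np.round(S.mean(0),4))
rect('plate',(256,270),34,.055,.073)
rect('bar',(256,270),22,.098,.115)
rect('sq bar',(660,290),22,.09,.115)
for z0 in(.001,.012): rect('tray',(450,241),50,z0,.03)
cam=load('top')
# tray corners by pixel
fx,fy,cx,cy,k1=cam['c']
for (a,b) in [(393,199),(475,178),(509,283),(425,305),(450,241),(251,267)]:
    print((a,b),np.round(W[int(b*k),int(a*k)],4))
a=cv2.resize(im[140:210,130:200,::-1],(400,400),interpolation=2); b=cv2.resize(im[105:205,240:340,::-1],(400,400),interpolation=2)
cv2.imwrite('pics/c.png',cv2.convertScaleAbs(np.hstack([a,b]),alpha=1.6))
```

```text
plate 1903 c 506 399 wh 121 172 ang 78.7 z 0.0653 mean [0.5026 0.3969 0.0648]
bar 139 c 505 397 wh 16 78 ang 80.2 z 0.1061 mean [0.5047 0.397  0.1057]
sq bar 130 c 462 -384 wh 15 62 ang 86.5 z 0.1063 mean [ 0.4616 -0.3832  0.1049]
tray 6670 c 576 11 wh 320 323 ang 89.5 z 0.004 mean [0.5766 0.0094 0.0049]
tray 329 c 586 16 wh 264 182 ang 15.5 z 0.0181 mean [0.5765 0.0096 0.0181]
(393, 199) [0.6563 0.1273 0.0166]
(475, 178) [ 0.7048 -0.0428  0.0048]
(509, 283) [ 4.837e-01 -1.037e-01 -1.000e-04]
(425, 305) [0.438  0.0637 0.0204]
(450, 241) [0.5689 0.0116 0.0105]
(251, 267) [0.5019 0.3922 0.1116]
```

View pics/c.png

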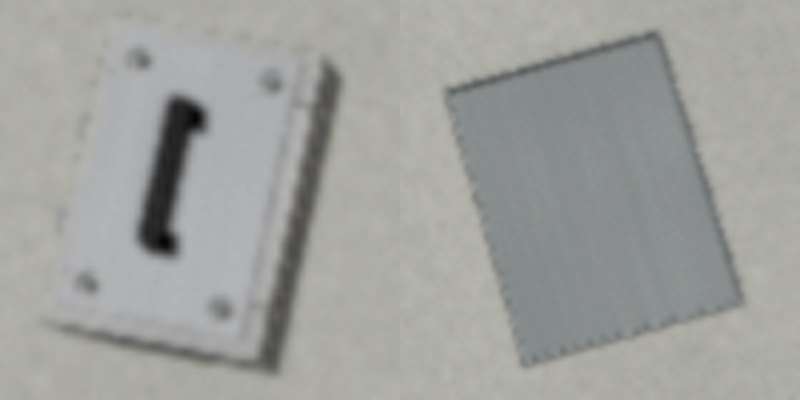

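The crop confirms it. On the left is the grey plate with four pins and a black handle on the white housing, and on the right the empty tray with corners at crop (447,91), (659,33), (742,303), (525,366). Next I work out the tray centre and the first moves.

```bash
cat >> h.py <<'E'
from scipy.spatial.transform import Rotation as R
def ray(n,pts,z):
    Z=load(n); fx,fy,cx,cy,k1=Z['c']; K=np.array([[fx,0,cx],[0,fy,cy],[0,0,1]]); E=Z['E']
    p=cv2.undistortPoints(np.array(pts,float)[:,None],K,np.array([k1,0,0,0]))[:,0]
    D=np.c_[p,np.ones(len(p))]@E[:3,:3]; C=-E[:3,:3].T@E[:3,3]
    return C+D*((z-C[2])/D[:,2])[:,None]
def go(x,y,z,yaw=None):
    s=bot.sense(); M=R.from_rotvec(s['tcp_rot']); m=M.as_matrix()
    if yaw is None: yaw=np.degrees(np.arctan2(m[1,0],m[0,0]))
    T=R.from_euler('z',yaw,degrees=True)*R.from_euler('x',180,degrees=True)
    print('yaw now',round(np.degrees(np.arctan2(m[1,0],m[0,0])),1),'shift mm',np.round(1000*M.inv().apply(np.array([x,y,z])-s['position']),1),'turn',np.round((M.inv()*T).as_rotvec(degrees=True),2))
E
python3 - <<'E'
from h import *
c=np.array([(447,91),(659,33),(742,303),(525,366)],float); c=c/4; c[:,0]+=140; c[:,1]+=105; c-=.4
P=ray('top',c,.018); print(np.round(P,4),P.mean(0))
for i in range(4):
    e=P[(i+1)%4]-P[i]; print(np.linalg.norm(e),np.degrees(np.arctan2(e[1],e[0])))
go(.47,-.4,.25); go(.6,-.1,.25); go(.505,.397,.25,169)
E
```

```text
[[ 0.6547  0.1262  0.018 ]
 [ 0.701  -0.0426  0.018 ]
 [ 0.4827 -0.1015  0.018 ]
 [ 0.4349  0.0672  0.018 ]] [0.5683117  0.01233011 0.018     ]
0.17501732733984965 -74.66644088462995
0.22613211849501572 -164.90630811501143
0.1752980784826233 105.81177487134818
0.2275965116783838 15.026094483381101
yaw now 19.2 shift mm [312.5 -92.5 -19.1] turn [-0.06  0.01 -0.  ]
yaw now 19.2 shift mm [ 533.9 -333.1  -18.9] turn [-0.06  0.01 -0.  ]
yaw now 19.2 shift mm [ 607.4 -833.8  -18.4] turn [-3.0000e-02 -7.0000e-02 -1.4982e+02]
```

```bash
python3 -m inch '[[[0.06,-0.018,-0.004,0,0,-10,0],[0.12,-0.036,-0.008,0,0,-20,0],[0.18,-0.055,-0.012,0,0,-30,0],[0.24,-0.074,-0.016,0,0,-40,0],[0.30,-0.092,-0.019,0,0,-50,0]]]'; python3 -c "
from h import *
go(.6,-.1,.25); go(.505,.397,.25,169)"
```

```text
time_s: 0.72
position: [0.4582, -0.4046, 0.2503]
tcp_rot: [-2.581, -1.791, 0.0]
force: [0.8, -1.1, 0.6]
width: 0.0854
grip_force: 0.0
yaw now 69.5 shift mm [3.349e+02 2.610e+01 3.000e-01] turn [-0.01  0.   -0.  ]
yaw now 69.5 shift mm [ 7.672e+02 -2.370e+02  3.000e-01] turn [-1.00e-02 -0.00e+00 -9.95e+01]
```

```bash
python3 -m inch '[[[0.06,0.005,0,0,0,-10,0],[0.12,0.01,0,0,0,-20,0],[0.18,0.015,0,0,0,-30,0],[0.24,0.02,0,0,0,-40,0],[0.30,0.02,0,0,0,-50,0]]]'; python3 -c "
from h import *
go(.505,.397,.25,169)"
```

```text
time_s: 1.35
position: [0.5828, -0.1309, 0.25]
tcp_rot: [-1.583, -2.714, 0.0]
force: [0.6, -0.2, -0.7]
width: 0.085
grip_force: 0.0
yaw now 119.5 shift mm [4.978e+02 1.922e+02 1.000e-01] turn [-1.000e-02 -1.000e-02 -4.951e+01]
```

```bash
python3 -m inch '[[[0.055,0.021,0,0,0,-6,0],[0.11,0.042,0,0,0,-12,0],[0.165,0.064,0,0,0,-18,0],[0.22,0.085,0,0,0,-24,0],[0.275,0.106,0,0,0,-30,0]]]'; python3 -c "
from h import *
go(.505,.397,.25,169)"
```

```text
time_s: 1.98
position: [0.5402, 0.1607, 0.2501]
tcp_rot: [-0.83, -3.03, 0.0]
force: [1.5, 0.2, -0.7]
width: 0.085
grip_force: 0.0
yaw now 149.4 shift mm [1.507e+02 1.854e+02 1.000e-01] turn [ -0.02  -0.   -19.64]
```

```bash
python3 -m inch '[[[0.034,0.042,0,0,0,-5,0],[0.07,0.086,0,0,0,-10,0],[0.105,0.13,0,0,0,-15,0],[0.14,0.172,0,0,0,-19.5,0],[0.151,0.185,0,0,0,-19.5,0]]]'
python3 - <<'E'
from h import *
go(.505,.397,.25,169)
im,d=grab('wrist'); cv2.imwrite('pics/w1.png',cv2.resize(cv2.convertScaleAbs(im[...,::-1],alpha=1.5),(800,600)))
W=cloud('wrist')
S=W[np.isfinite(W[...,2])]; print(len(S),S.min(0),S.max(0))
near=np.hypot(S[:,0]-.505,S[:,1]-.397)<.13
for z0,z1 in((.098,.12),(.059,.07)):
    T=S[near&(S[:,2]>z0)&(S[:,2]<z1)]; print(len(T),cv2.minAreaRect(T[:,:2].astype(np.float32)*1000) if len(T)>5 else '',np.median(T[:,2]) if len(T) else '')
E
```

```text
time_s: 2.6
position: [0.504, 0.3987, 0.2497]
tcp_rot: [-0.302, -3.125, -0.001]
force: [-0.0, -0.7, -0.5]
width: 0.0854
grip_force: 0.0
yaw now 169.0 shift mm [-1.3 -1.4 -0.3] turn [ 0.04 -0.1  -0.05]
194117 [ 0.21720013 -0.12570122 -0.35296873] [1.50092268 0.94199048 0.35508577]
937 ((502.8860168457031, 400.3500671386719), (13.343048095703125, 78.84895324707031), 78.80996704101562) 0.10715134379742956
11626 ((503.4020080566406, 401.010009765625), (119.0498275756836, 167.51058959960938), 78.88650512695312) 0.06709858482831343
```

View pics/w1.png

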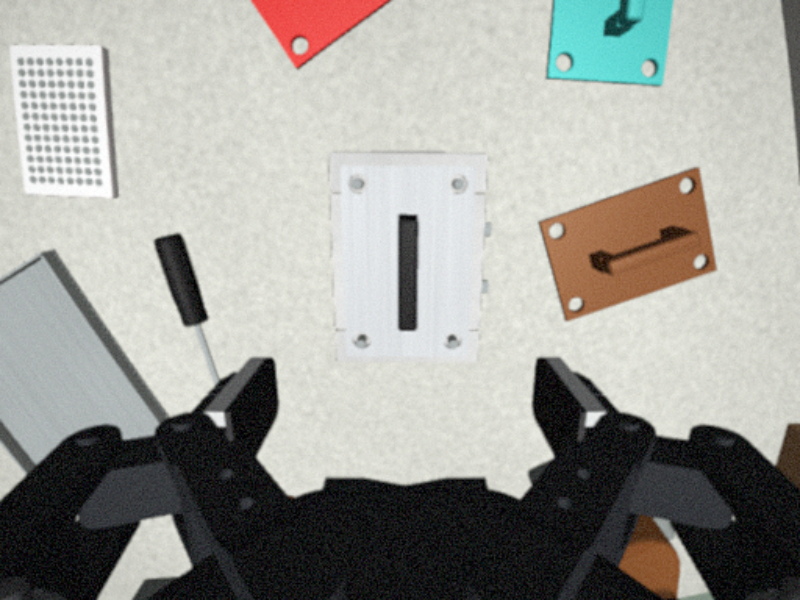

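The wrist view shows the long cover's black handle at (408,272), lined up with the tool and centred between the fingers at y. Next step: descend.

```bash
python3 -m inch '[[[0.0013,0.0014,0.05,0,-0.1,0.2,0],[0.0013,0.0014,0.1,0,-0.1,0.2,0],[0.0013,0.0014,0.14,0,-0.1,0.2,0],[0.0013,0.0014,0.16,0,-0.1,0.2,0],[0.0013,0.0014,0.17,0,-0.1,0.2,0]]]' 50; python3 -c "
from h import *
go(.503,.4005,.079,168.8)"
```

```text
time_s: 3.28
position: [0.5052, 0.3965, 0.0798]
tcp_rot: [0.317, 3.124, -0.001]
force: [0.1, -0.0, 1.1]
width: 0.0855
grip_force: 0.0
yaw now 168.4 shift mm [3.  3.5 0.8] turn [-0.02  0.1  -0.38]
```

```bash
python3 -m inch '[[[0.003,0.0035,0,0,0.1,-0.3,0],[0.003,0.0035,0,0,0.1,-0.3,0],[0.003,0.0035,0,0,0.1,-0.3,0],[0.003,0.0035,0,0,0.1,-0.3,0],[0.003,0.0035,0,0,0.1,-0.3,0]]]'; python3 -c "
from h import *
go(.503,.4005,.079,168.8)"
```

```text
time_s: 3.9
position: [0.5027, 0.401, 0.0804]
tcp_rot: [0.307, 3.126, 0.0]
force: [0.3, -0.1, 0.7]
width: 0.0852
grip_force: 0.0
yaw now 168.8 shift mm [-0.4 -0.5  1.4] turn [ 0.01  0.01 -0.03]
```

Centred on the handle, so I close the fingers.

```bash
python3 -m inch '[[[0,0,0.001,0,0,0,255],[0,0,0.001,0,0,0,255],[0,0,0.001,0,0,0,255],[0,0,0.001,0,0,0,255],[0,0,0.001,0,0,0,255]]]' 60; python3 -m inch '[[[0,0,0,0,0,0,255],[0,0,-0.003,0,0,0,255],[0,0,-0.006,0,0,0,255],[0,0,-0.01,0,0,0,255],[0,0,-0.015,0,0,0,255]]]'
```

```text
time_s: 4.53
position: [0.5027, 0.401, 0.0794]
tcp_rot: [0.307, 3.126, 0.0]
force: [-0.8, -0.1, 3.0]
width: 0.0127
grip_force: 59.4
time_s: 5.15
position: [0.5026, 0.401, 0.0945]
tcp_rot: [-0.307, -3.126, 0.0]
force: [0.8, 0.5, -2.6]
width: 0.0131
grip_force: 58.5
```

```bash
python3 -m inch '[[[0,0,-0.012,0,0,0,255],[0,0,-0.03,0,0,0,255],[0,0,-0.05,0,0,0,255],[0,0,-0.07,0,0,0,255],[0,0,-0.08,0,0,0,255]]]'
python3 - <<'E'
from h import *
go(.5685,.0123,.175,195.3)
im,d=grab('wrist'); cv2.imwrite('pics/w2.png',cv2.convertScaleAbs(im[...,::-1],alpha=1.5))
E
```

```text
time_s: 5.78
position: [0.5029, 0.4013, 0.1761]
tcp_rot: [0.307, 3.125, 0.002]
force: [0.7, 0.1, -3.3]
width: 0.0129
grip_force: 58.6
yaw now 168.8 shift mm [-140.1 -368.8    0.8] turn [  0.05   0.08 -26.53]
```

View pics/w2.png

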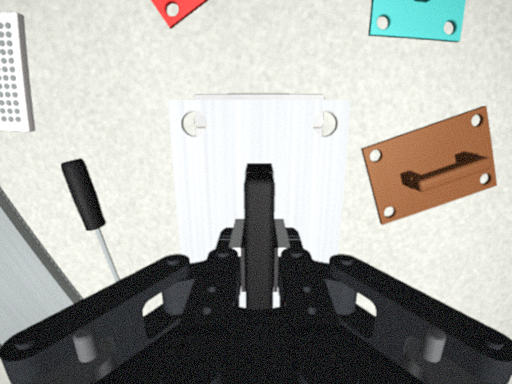

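The cover hangs level in the grip, clear of the pins (holes at (193,123) and (326,123)). Now I carry it to the tray.

```bash
python3 -m inch '[[[-0.008,-0.021,0,0,0,-2,255],[-0.022,-0.058,0,0,0,-4,255],[-0.04,-0.105,0,0,0,-8,255],[-0.058,-0.152,0,0,0,-11,255],[-0.076,-0.20,0,0,0,-14,255]]]'; python3 -c "
from h import *
go(.5685,.0123,.175,195.3)"
```

```text
time_s: 6.45
position: [0.5382, 0.1884, 0.174]
tcp_rot: [0.079, -3.14, 0.0]
force: [0.9, -0.6, -4.1]
width: 0.0129
grip_force: 58.8
yaw now -177.1 shift mm [ -21.4 -177.4   -1. ] turn [-1.000e-02 -2.000e-02 -1.241e+01]
```

```bash
python3 -m inch '[[[-0.006,-0.045,0,0,0,-3,255],[-0.011,-0.09,0,0,0,-6,255],[-0.016,-0.13,0,0,0,-9,255],[-0.019,-0.16,0,0,0,-11,255],[-0.0214,-0.177,0,0,0,-12.4,255]]]'; python3 -m inch '[[[0,0,0.005,0,0,0,255],[0,0,0.015,0,0,0,255],[0,0,0.025,0,0,0,255],[0,0,0.035,0,0,0,255],[0,0,0.04,0,0,0,255]]]'
python3 - <<'E'
from h import *
go(.5685,.0123,.0213,195.3)
im,d=grab('wrist'); cv2.imwrite('pics/w3.png',cv2.convertScaleAbs(im[...,::-1],alpha=1.5))
grab('scene'); W=cloud('wrist'); S=W[np.isfinite(W[...,2])]
for z0,z1 in((.012,.024),(.04,.085)):
    T=S[(S[:,2]>z0)&(S[:,2]<z1)&(np.hypot(S[:,0]-.5685,S[:,1]-.0123)<.17)]; print(len(T),cv2.minAreaRect(T[:,:2].astype(np.float32)*1000))
E
```

```text
time_s: 7.08
position: [0.5681, 0.0122, 0.1738]
tcp_rot: [0.413, -3.113, 0.001]
force: [-1.1, -0.2, -3.5]
width: 0.0131
grip_force: 58.8
time_s: 7.7
position: [0.5679, 0.0147, 0.1334]
tcp_rot: [0.416, -3.113, -0.0]
force: [0.2, 0.2, -2.6]
width: 0.0128
grip_force: 58.8
yaw now -164.8 shift mm [ -0.   -2.5 112.1] turn [ 0.02 -0.04 -0.09]
3053 ((551.7327880859375, 8.952056884765625), (193.98989868164062, 180.71133422851562), 15.468789100646973)
0 ((0.0, 0.0), (0.0, 0.0), 0.0)
```

View pics/w3.png

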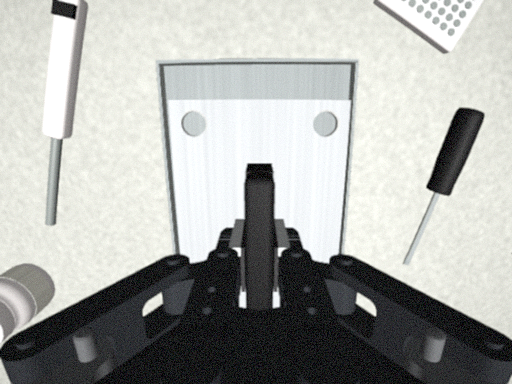

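The cover sits inside the tray outline (tray walls at columns 160–357, cover 167–350), so I lower it.

```bash
python3 -m inch '[[[0,-0.002,0.025,0,0,0,255],[0,-0.002,0.05,0,0,0,255],[0,-0.002,0.075,0,0,0,255],[0,-0.002,0.09,0,0,0,255],[0,-0.002,0.1,0,0,0,255]]]'; python3 -m inch '[[[0,0,0.002,0,0,0,255],[0,0,0.004,0,0,0,255],[0,0,0.006,0,0,0,255],[0,0,0.008,0,0,0,255],[0,0,0.0095,0,0,0,255]]]'
```

```text
time_s: 8.43
position: [0.5689, 0.0125, 0.0339]
tcp_rot: [-0.415, 3.114, 0.0]
force: [0.2, -0.4, -2.8]
width: 0.0134
grip_force: 58.7
time_s: 9.05
position: [0.5688, 0.0123, 0.0247]
tcp_rot: [-0.415, 3.114, -0.0]
force: [0.1, -0.3, -3.2]
width: 0.0128
grip_force: 58.7
```

```bash
python3 -m inch '[[[0,0,0.0005,0,0,0,255],[0,0,0.001,0,0,0,255],[0,0,0.0015,0,0,0,255],[0,0,0.002,0,0,0,255],[0,0,0.002,0,0,0,255]]]'
```

```text
time_s: 9.68
position: [0.5687, 0.0124, 0.0227]
tcp_rot: [0.415, -3.114, -0.0]
force: [-0.0, -0.4, -2.5]
width: 0.0132
grip_force: 58.7
```

```bash
python3 -m inch '[[[0,0,0.0003,0,0,0,255],[0,0,0.0006,0,0,0,255],[0,0,0.0009,0,0,0,255],[0,0,0.001,0,0,0,255],[0,0,0.001,0,0,0,255]]]'
```

```text
time_s: 10.3
position: [0.5688, 0.0124, 0.0223]
tcp_rot: [-0.415, 3.114, -0.001]
force: [-4.5, -1.0, 11.9]
width: 0.013
grip_force: 61.1
```

It has touched down (force +12 N). I release it and rise.

```bash
python3 -m inch '[[[0,0,0,0,0,0,0],[0,0,0,0,0,0,0],[0,0,0,0,0,0,0],[0,0,0,0,0,0,0],[0,0,0,0,0,0,0]]]'; python3 -m inch '[[[0,0,-0.01,0,0,0,0],[0,0,-0.03,0,0,0,0],[0,0,-0.07,0,0,0,0],[0,0,-0.12,0,0,0,0],[0,0,-0.17,0,0,0,0]]]';  python3 - <<'E'
from h import *
im,d=grab('wrist'); im2,_=grab('scene'); W=cloud('wrist'); S=W[np.isfinite(W[...,2])]
for z0,z1 in((.006,.013),(.04,.06)):
    T=S[(S[:,2]>z0)&(S[:,2]<z1)&(np.hypot(S[:,0]-.5685,S[:,1]-.0123)<.1)]; print(len(T),cv2.minAreaRect(T[:,:2].astype(np.float32)*1000),np.percentile(T[:,2],[5,50,95]), np.linalg.lstsq(np.c_[T[:,:2],np.ones(len(T))],T[:,2],rcond=None)[0])
cv2.imwrite('pics/e.png',cv2.resize(np.hstack([im,im2])[...,::-1],(800,300)))
E
```

```text
time_s: 10.92
position: [0.5687, 0.0124, 0.0217]
tcp_rot: [0.415, -3.114, -0.0]
force: [-0.4, -0.2, 0.1]
width: 0.0855
grip_force: 0.0
time_s: 11.55
position: [0.5685, 0.0126, 0.1947]
tcp_rot: [-0.416, 3.113, 0.0]
force: [0.7, -0.9, -0.1]
width: 0.0849
grip_force: 0.0
8905 ((567.906005859375, 13.459091186523438), (198.04910278320312, 174.64939880371094), 15.310239791870117) [0.00885259 0.01043358 0.01170575] [0.00094414 0.00059683 0.00980569]
932 ((569.6546020507812, 12.016193389892578), (79.27955627441406, 13.458913803100586), 15.246696472167969) [0.04807347 0.05017243 0.0514607 ] [-0.00522123  0.03453788  0.05256379]
```

View pics/e.png

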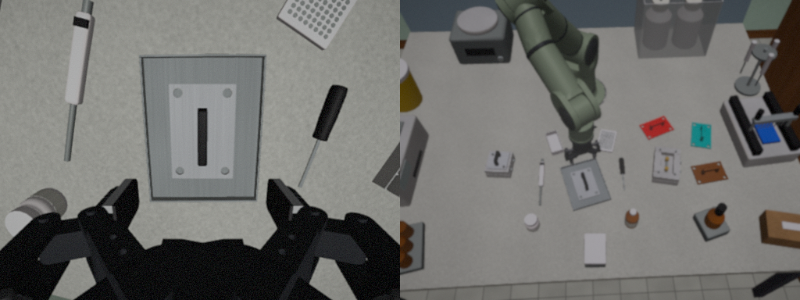

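The cover lies flat in the tray with its handle up (wrist view (202,135)). The square cover is untouched, and the gripper is clear of everything.

```bash
python3 -c "
from bench import ticket
print(ticket.finish_job())"
```

```text
the job is handed in; nothing more can be done
None
```

The long cover is off its pins and lies flat and centred in the steel tray with its handle up; the gripper let go only after touchdown, the square cover and look-alikes were left alone, and the job is handed in at about 12 s.

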